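# Charge the pebble mill jar

### The arm

A 6-joint arm with a two-finger parallel gripper is mounted at the origin on a cart in front of the work surface, level with it; the furniture and walls round the work are solid. World frame = base frame: x ahead of the robot, y to its left, z up, the work surface at z = 0. Lengths are in mm, angles in rad, forces in N, time in s.
With the tool pointing down it reaches from about 225 to 875 mm from the base axis. Payload 3.4 kg.
Tool frame: the origin (TCP) lies at the very end of the fingers, on their centre line; the grasp point (between the pads) lies 19 mm behind it; z points along the fingers, y is the line along which they close (so a half turn about z gives the same grasp; the last joint's range is limited). The gripper opens to 85 mm and grips with 20 to 120 N. Pads are 22 mm wide; open, the fingers measure 114 mm over their backs; the gripper's body (76 mm by 85 mm) begins 54 mm behind the grasp point. The pads swing forward as they close: fully open they stand 13 mm farther back than shut.
Start: joints at [1.128, 0.276, 1.505, -0, 1.361, -0.121], TCP at [181.875, 545.513, 231.328] pointing down, gripper open.
Joint ranges: [-2.89, 2.89], [-0.75, 2.08], [0.22, 2.7], [-1.18, 4.32], [0.11, 2.71], [-2.7, 2.7]. Speed limits (rad/s): [2.57, 2.57, 3.14, 3.14, 3.14, 3.14].

### API

Orientations are given as a unit quaternion [w, x, y, z].
In Python, from station import manip gives the robot as it stands.
- The arm moves only by the tool step_arm, never from a script. Its argument "deltas" is a list of rows, each a list of 7 numbers: the shift along the tool's x, y, z in m, then the turn, a rotation vector about the tool's x, y, z in degrees, then the finger opening in m, from 0 to 0.0854. In form: [[x, y, z, ax, ay, az, jaw], ...]. A call has 1 to 12 rows; each row shifts and turns the commanded pose from where the row before left it, along the tool's axes as they then stand; what a row does not reach is not made up. A row lasts 1/10 s, in which the tool goes at most 50 mm and 8.59 degrees, less where a joint would pass 70% of its speed; a pose out of reach is approached as far as the arm can. A call with a gripper value outside its range is refused whole. The fingers move at their own pace and stop on an object; "squeeze" is the grip in N (left out, the last holds). Time passes only in rows, so rows that do not move let the fingers close. It gives the time, the measured TCP pose, the force, the opening and the grip force at its end, in the units of the state.
- manip.get_obs(): the state, without advancing time (a new reading comes with each control period).
- manip.get_image(name): name is "side" or "top" or "wrist"; returns a dict with "image" (420x560x3 uint8, red, green, blue), "z_map" (420x560 float32, mm along the optical axis (not along the pixel's ray), 0 where there is no reading), "fx", "fy", "cx", "cy" (pixels), "k1" (the pictures are not rectified: a ray, as slopes to the right and down, at radius r is drawn at 1 + k1 r^2 times it, then the intrinsics apply), "world_from_camera" (4x4, takes a point from camera to world coordinates); the wrist camera has in their place "T_tool_cam" (4x4, takes a point from camera to tool coordinates, whose origin is the TCP and whose axes are the flange's). Camera axes: x right, y down, z forward; pixel columns grow to the right and rows downward; lengths in mm; the calibration is good to about 2 mm. A picture is of the moment at which its call begins: read the wrist's pose just before it.
- manip.close_job(): hands the job in; it is judged then, once.
The state is a dict: "time_s": time; "joints": joint angles; "dq": joint speeds; "effort": joint torques, N m; "eef_pos": TCP position; "orientation": TCP orientation; "ft_force": force on the tool from outside, world axes, zero at the start; "ft_torque": the same for the moment, N m; "finger_gap": finger opening in mm; "finger_force": force on a finger pad.
Only numpy, scipy, OpenCV 4.12 (cv2) and the standard library are available. Lean on these libraries where they do the work, as an engineer would, in place of code of your own. Each camera call takes 0.05 s, during which the arm holds its last target. There are 200 camera calls.

### The job

Use the hand scoop to scoop all the porcelain grinding pebbles out of the steel tray and tip them into the open mill jar; do not pick them out of the tray with the fingers (a pebble spilled outside the tray may be picked up by hand). When all are in the jar, swing the lid down and press it until the roller catch snaps and holds it fully shut, then turn the winged cap on the lid clockwise until its slip clutch gives, and let it slip on by at least 20 degrees. Leave the scoop lying flat in the empty tray, lengthwise with its handle towards the tray's far end, and do not disturb the tin and the wooden rib.

Things in the scene. Friction and masses are not known exactly. Their poses are not given: they have to be found in the camera images.
- tray_floor (a point): Centre of the inner floor of the fixed steel tray, 4 mm above the table. Inside 200 mm long (x, about away from the robot) by 112 mm wide (y); floor flat, wall tops 32 mm above it. The pebbles start in the near half (x below -20 mm); the far half is empty, so the scoop can be set down there and drawn to the near end wall (x = -100 mm), against which pebbles ride up on to it.
- scoop_bowl (a point): Centre of the bowl floor of the loose aluminium scoop (0.25 kg), 2.5 mm above its flat underside. -x to the open lip, +x to the handle, z up. Bowl 92 mm long (lip at x -46 mm), 98 mm wide outside, 92 inside; floor 2.5 mm thick, thin at the lip; sides 12 mm high at the lip to 50 at the back, back wall 62. Starts on the table left of the tray, handle pointing away and to the left.
- scoop_grip (a point): Middle of the scoop's straight wooden handle, 92 mm along +x from the bowl centre and 62 mm above the underside; same axes as the bowl. Handle 92 mm long (x), 20 mm wide (y), 22 mm high (z); it clears the tray's walls when the bowl lies on the tray floor. The loaded scoop is held firm by a grip of about 100 N.
- pebble0_mid (a point): Centre of a loose white porcelain grinding pebble: barrel-shaped, 30 mm across, 28 mm high, with rounded ends, 45 g, glazed, so it slides on the scoop when that is tilted 20 degrees or more; 3 to 6 of them are present.
- pebble1_mid (a point): Centre of a loose white porcelain grinding pebble: barrel-shaped, 30 mm across, 28 mm high, with rounded ends, 45 g, glazed, so it slides on the scoop when that is tilted 20 degrees or more; 3 to 6 of them are present.
- pebble2_mid (a point): Centre of a loose white porcelain grinding pebble: barrel-shaped, 30 mm across, 28 mm high, with rounded ends, 45 g, glazed, so it slides on the scoop when that is tilted 20 degrees or more; 3 to 6 of them are present.
- pebble3_mid (a point): Centre of a loose white porcelain grinding pebble: barrel-shaped, 30 mm across, 28 mm high, with rounded ends, 45 g, glazed, so it slides on the scoop when that is tilted 20 degrees or more; 3 to 6 of them are present.
- pebble4_mid (a point): Centre of a loose white porcelain grinding pebble: barrel-shaped, 30 mm across, 28 mm high, with rounded ends, 45 g, glazed, so it slides on the scoop when that is tilted 20 degrees or more; 3 to 6 of them are present.
- pebble5_mid (a point): Centre of a loose white porcelain grinding pebble: barrel-shaped, 30 mm across, 28 mm high, with rounded ends, 45 g, glazed, so it slides on the scoop when that is tilted 20 degrees or more; 3 to 6 of them are present.
- jar_floor (a point): Centre of the inner floor of the square grey mill jar (fixed to the table), 14 mm above the table. Inside 120 mm by 120 mm along its x and y axes, walls 6 mm thick, 89 mm deep.
- jar_mouth (a point): Centre of the jar's mouth, level with the rim, 103 mm above the table; same axes as the floor: +y (away from the robot) to the roller catch (a small sprung roller in a bracket on the outside of the +y wall, reaching to 100 mm from the centre), -y (towards the robot) to the lid's hinge.
- jar_hinge (a point): Middle of the lid's hinge line, 70 mm along -y from the mouth's centre and 105 mm above the table; the hinge line runs along the jar's x axis.
- lid (a joint): Lid angle: 0 fully shut, grows as it opens up and over to the -y side, towards the robot; starts at 1.65 to 1.9 rad, leaning a little outwards beyond upright. The stiff hinge stays where it is left; moving it takes at most 0.7 N m. The last 0.1 rad must be pressed with about 10 to 15 N near the free edge, until the lid's nose passes the roller, which then holds it at 0.
- lid_edge (a point): Point on the lid's outer (top) face, 128 mm from the hinge line, 12 mm in from the free edge. z: outward normal of that face (up when shut); y: along the lid away from the hinge; x: along the hinge. Lid 136 mm (x) by 140 mm (y), 7 mm thick; outer face 6 mm above the hinge line when shut. A 24 mm wide tongue at the middle of the free edge enters the catch.
- cap_grip (a point): Middle of the wings of the black torque-limiting cap in the centre of the lid, on its turning axis, 70 mm from the hinge line and 34 mm out from the lid's outer face. z: turning axis, out of the lid. The wings run along x, 54 mm over both, 14 mm thick (y), 26 mm high (13 mm above and below this point). Below them is a ribbed disc 42 mm across.
- seal (a joint): How far the seal screw under the cap is screwed down, rad: grows as the cap is turned clockwise seen from outside (above when shut); stops hard at 2.4 (tight). Starts between 0.3 and 1.4. Turning it takes 0.03 N m.
- clutch (a joint): How far the cap has slipped clockwise on the seal screw, rad; starts at 0 and grows once the screw is tight at 2.4 and the clutch (0.12 N m) slips.
- tin: Closed green tin, 74 x 133 x 54 mm, origin under its middle; a bystander, 0.6 kg, at the far left. (Mind also the upright wooden panel that stands on the table from x = 0.59 m backwards at y = 0.15 to 0.17 m, 0.8 m tall: carry things past in front of it.)
- rib: Wooden rib, a flat shaping tool 54 x 100 x 9 mm, origin under its middle; a bystander behind the work.

How it is judged:
By the outcome, as a careful person would: the job done as asked, in the order asked, and still so for the second after the job is handed in, with the robot touching nothing.
Of pebble0, pebble1, pebble2, pebble3, pebble4, pebble5 only 3 to 6 are there at a start; the rules pass over those that are not, and their reading is None.
At some moment in a run one of scoop may be knocked a few centimetres aside while the robot is not near it.
It also fails if it takes over 184 s, if anything falls off the work surface, if the arm or the gripper's body presses on something with over 40 N, if the wrist force passes 120 N, or if a joint passes its speed limit or range.

## Working session

There is one attempt and no reset: what is moved stays moved. The work goes in short steps, Python scripts to look and compute and a tool call to move; the robot and the scene stay as the last step left them, time stands still between calls to the robot, and variables do not carry over. Pictures are saved under pics/ and viewed, at most 14 in all, crops included, and the job is handed in when it is done.

Besides the shell and the picture viewer there is one more tool, called after "Request:" as a command line: name --pt "numbers of a row" for each row, then --argument value for the rest. step_arm: Moves the arm, as the interface text tells. Its arguments: {"type":"object","properties":{"deltas":{"type":"array"},"squeeze":{"type":"number"}},"required":["deltas"]}

```bash
ls; mkdir -p pics; cat > h.py <<'E'
import numpy as np, cv2
from station import manip
from scipy.spatial.transform import Rotation as R
def tool():
    o=manip.get_obs(); q=o['orientation']; T=np.eye(4)
    T[:3,:3]=R.from_quat([q[1],q[2],q[3],q[0]]).as_matrix(); T[:3,3]=o['eef_pos']; return T
def grab(name):
    T=tool(); d=manip.get_image(name)
    W=np.array(d['world_from_camera']) if name!='wrist' else T@np.array(d['T_tool_cam'])
    d['W']=W; h,w=d['z_map'].shape
    u,v=np.meshgrid(np.arange(w),np.arange(h))
    p=np.stack([u,v],-1).reshape(-1,1,2).astype(float)
    K=np.array([[d['fx'],0,d['cx']],[0,d['fy'],d['cy']],[0,0,1]])
    n=cv2.undistortPoints(p,K,np.array([d['k1'],0,0,0.])).reshape(h,w,2)
    d['n']=n; z=d['z_map'][...,None]
    c=np.concatenate([n*z,z],-1); d['P']=c@W[:3,:3].T+W[:3,3]; d['P'][d['z_map']==0]=np.nan
    return d
def save(d,f): cv2.imwrite('pics/'+f,d['image'][...,::-1])
E
python3 - <<'E'
from h import *
a=grab('top');b=grab('side')
np.savez('s0',tp=a['P'],ti=a['image'],sp=b['P'],si=b['image'])
cv2.imwrite('pics/a.png',np.hstack([cv2.resize(x['image'][...,::-1],(560,420)) for x in (a,)]))
save(b,'b.png')
print(manip.get_obs())
E
```

```text
pics
{'time_s': 0.1, 'joints': array([ 1.12797990e+00,  2.76556848e-01,  1.50601769e+00, -7.15149020e-06,
        1.36069223e+00, -1.20962157e-01]), 'dq': array([ 1.22250166e-03, -2.74045902e-03, -4.85815453e-03,  5.60342936e-04,
        5.39966765e-05,  2.34072600e-04]), 'effort': array([ 2.35166648e-03, -4.17698622e+01, -2.46404672e+01, -5.21977802e-05,
        5.81934932e-03,  5.68572602e-06]), 'eef_pos': array([181.67110997, 545.04963019, 230.50745091]), 'orientation': array([-2.29486465e-04,  1.60232634e-01,  9.87078924e-01, -8.04992601e-04]), 'ft_force': array([-0.06860435,  0.67997985,  0.08941617]), 'ft_torque': array([-0.02741635,  0.04216135, -0.00668945]), 'finger_force': 0.0, 'finger_gap': 85.17858527664646}
```

View pics/a.png

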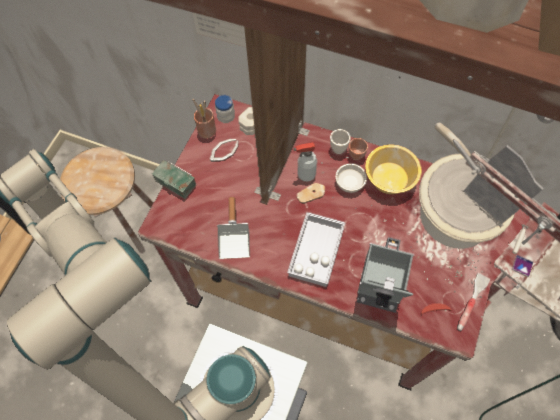

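View pics/b.png

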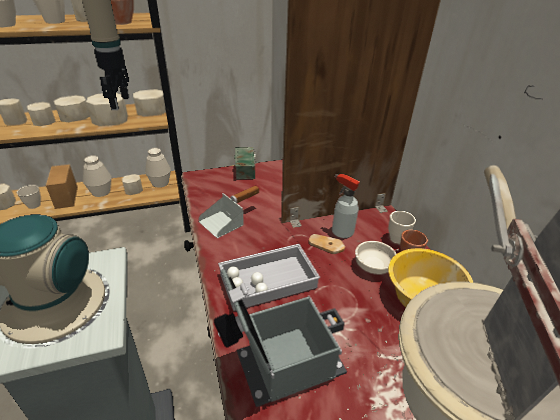

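The top view shows the tray near (317,248) with 4 pebbles at its near end (about (314,258), (325,262), (299,268), (310,272)), the scoop at (233,240) with its handle up to (232,205), and the jar at (385,275) with its lid leaning towards the robot.

```bash
python3 - <<'E'
from h import *
s=np.load('s0.npz');P=s['tp'];I=s['ti'].astype(int)
for n,(u,v) in dict(table1=(270,230),tray=(322,235),scoop=(233,243),handle=(232,205),jar=(383,268),rim=(362,275)).items(): print(n,P[v,u].round(0),I[v,u])
hsv=cv2.cvtColor(s['ti'],cv2.COLOR_RGB2HSV).astype(int)
x,y,z=P[...,0],P[...,1],P[...,2]
# extruded region top map
fx=lambda m:P[m]
def rect(m,name):
    q=P[m]; r=cv2.minAreaRect(q[:,:2].astype(np.float32)); print(name,m.sum(),r,'z',np.nanpercentile(q[:,2],[5,50,95]).round(1)); 
box=np.zeros(x.shape,bool); box[210:292,286:350]=1
m=box&(z>28)&(z<45)&(hsv[...,1]<60); 
n,l,st,c=cv2.connectedComponentsWithStats(m.astype(np.uint8))
k=1+np.argmax(st[1:,4]); rect(l==k,'traytop')
b2=np.zeros(x.shape,bool); b2[220:262,212:255]=1
rect(b2&(hsv[...,1]<50)&(z>-5),'scoop'); rect(b2&(hsv[...,1]<50)&(z>-5)&(z<9),'scoopfloor')
b3=np.zeros(x.shape,bool); b3[192:228,222:242]=1
rect(b3&(z>40)&(z<90),'handle')
b4=np.zeros(x.shape,bool); b4[235:315,345:420]=1
rect(b4&(z>98)&(z<108),'rim'); rect(b4&(z>5)&(z<25)&(hsv[...,1]<60),'jarfloor')
m=b4&(z>112);rect(m,'lid'); 
q=P[m]; print(q[::max(1,len(q)//25)].round(0).tolist())
# pebbles: white in tray
m=box&(I.min(-1)>205)&(z>12)&(z<40); n,l,st,c=cv2.connectedComponentsWithStats(m.astype(np.uint8))
for i in range(1,n): print('peb',st[i,4],c[i],np.nanmedian(P[l==i],0).round(1))
t=cv2.resize(s['ti'][200:310,200:420][...,::-1],None,fx=3.6,fy=3.6,interpolation=cv2.INTER_CUBIC);cv2.imwrite('pics/c.png',t)
E
```

```text
table1 [505. 103.  -3.] [173 111 103]
tray [547. -62.   2.] [240 237 234]
scoop [414. 195.   8.] [243 243 237]
handle [508. 232.  81.] [189 131  88]
jar [ 506. -280.   13.] [184 188 179]
rim [ 440. -225.   64.] [104  96  92]
traytop 550 ((487.3724060058594, -62.17913818359375), (221.7123565673828, 126.82989501953125), 4.61782693862915) z [30.2 36.6 42.3]
scoop 1026 ((416.217041015625, 193.15328979492188), (99.7756118774414, 97.68033599853516), 24.530725479125977) z [-2.7  4.6 59.4]
scoopfloor 701 ((413.3424377441406, 192.12844848632812), (93.91907501220703, 96.0758056640625), 24.115966796875) z [-3.1  2.4  7.5]
handle 257 ((486.4571228027344, 237.39553833007812), (98.96650695800781, 61.59358596801758), 36.21470642089844) z [45.6 69.6 78.1]
rim 278 ((485.25421142578125, -285.6798095703125), (178.2219696044922, 132.7711944580078), 6.415211200714111) z [ 98.4 101.9 106.6]
jarfloor 1154 ((506.65972900390625, -295.09503173828125), (135.80970764160156, 264.26708984375), 88.72230529785156) z [ 6.4 13.  21.1]
lid 631 ((390.6917419433594, -311.4071960449219), (96.0246353149414, 168.1625518798
[... 2549 characters left out ...]
1.  263.5] [407.2  -7.8  36.2]
peb 47 [297.74468085 266.65957447] [407.  -30.7  29.3]
peb 49 [309.10204082 270.08163265] [409.1 -67.2  29.2]
peb 1 [319. 266.] [439.4 -89.9  12.9]
peb 11 [328.90909091 270.18181818] [ 428.  -124.4   36. ]
peb 2 [289.  271.5] [379.8 -11.8  38. ]
peb 1 [303. 270.] [408.9 -47.6  12.3]
peb 2 [317.5 270.5] [423.7 -90.6  12.8]
peb 6 [293.16666667 272.83333333] [380.6 -24.3  36.7]
peb 1 [325. 273.] [ 424.5 -115.2   12.4]
peb 7 [301.57142857 275.14285714] [384.3 -52.8  32.9]
peb 11 [326.72727273 277.45454545] [ 402.7 -125.8   34.5]
peb 3 [308.66666667 277.33333333] [385.3 -74.9  35.1]
peb 8 [314.875 278.875] [387.4 -93.1  35.8]
peb 9 [322. 281.] [ 388.5 -116.8   37.1]
```

View pics/c.png

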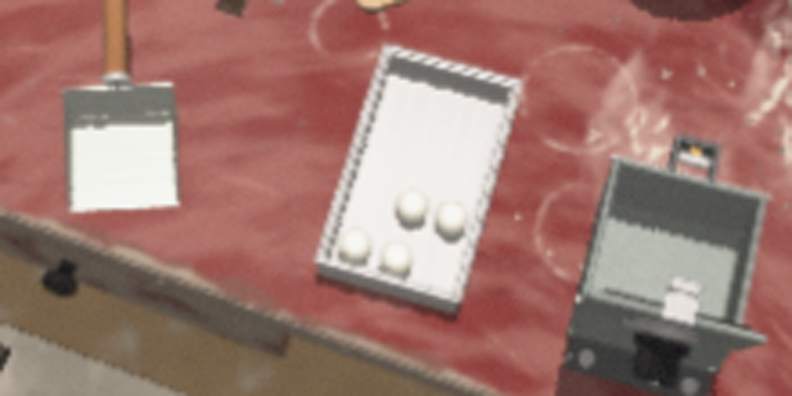

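Request:
step_arm --pt "-0.04 -0.02 0.005 0 0 0 0.085" --pt "-0.04 -0.02 0.005 0 0 0 0.085" --pt "-0.04 -0.02 0.005 0 0 0 0.085" --pt "-0.04 -0.02 0.005 0 0 0 0.085" --pt "-0.04 -0.02 0.005 0 0 0 0.085" --pt "-0.04 -0.02 0.005 0 0 0 0.085" --pt "-0.04 -0.02 0.005 0 0 0 0.085" --pt "-0.04 -0.02 0.005 0 0 0 0.085" --pt "-0.04 -0.02 0.005 0 0 0 0.085" --pt "-0.04 -0.02 0.005 0 0 0 0.085"

```text
time_s: 1.1
eef_pos: [498.9, 227.7, 180.8]
orientation: [-0.0, 0.16, 0.987, 0.0]
ft_force: [0.3, 0.9, 0.6]
finger_gap: 84.8
finger_force: 0.0
```

Request:
step_arm --pt "0 0 0 0 0 -8.5 0.085" --pt "0 0 0 0 0 -8.5 0.085" --pt "0 0 0 0 0 -8.5 0.085" --pt "0 0 0 0 0 -8.5 0.085" --pt "0 0 0 0 0 -8.5 0.085" --pt "0 0 0 0 0 0 0.085"

```text
time_s: 1.7
eef_pos: [497.8, 229.1, 180.9]
orientation: [-0.0, -0.208, 0.978, 0.0]
ft_force: [0.5, -0.5, 0.4]
finger_gap: 85.2
finger_force: 0.0
```

```bash
cat >> h.py <<'E'
def pose(p,yaw,pitch=0):
    "tool target: closing line along part y, tool x towards part -x; pitch>0 = lip (-x) down, deg"
    T=np.eye(4); Z=R.from_euler('z',yaw,degrees=True)*R.from_euler('y',-pitch,degrees=True)
    T[:3,:3]=Z.as_matrix()@np.diag([-1,1,-1.]); T[:3,3]=p; return T
def delta(A,B):
    D=np.linalg.inv(A)@B; return D[:3,3].round(1), np.degrees(R.from_matrix(D[:3,:3]).as_rotvec()).round(1)
E
python3 - <<'E'
from h import *
o=manip.get_obs();print(o['eef_pos'],o['joints'],tool()[:3,:3].round(3))
d=grab('wrist');save(d,'w1.png');P=d['P'];hsv=cv2.cvtColor(d['image'],cv2.COLOR_RGB2HSV)
z=P[...,2]
print(np.array(d['T_tool_cam']).round(2))
np.savez('w1',P=P,I=d['image'])
m=(z>66)&(z<80);print(m.sum())
n,l,st,c=cv2.connectedComponentsWithStats(m.astype(np.uint8))
for i in range(1,n):
    if st[i,4]>150: q=P[l==i];print(st[i],cv2.minAreaRect(q[:,:2].astype(np.float32)),np.percentile(q[:,2],[5,50,95]))
E
```

```text
[497.80535266 229.13969585 180.8874133 ] [ 3.04346315e-01  2.69418164e-01  1.64409495e+00  9.31961478e-05
  1.22897795e+00 -1.68605981e+00] [[-0.913 -0.407 -0.001]
 [-0.407  0.913 -0.   ]
 [ 0.001  0.    -1.   ]]
[[   0.     -0.96   -0.27   69.35]
 [   1.      0.      0.      1.07]
 [  -0.     -0.27    0.96 -142.08]
 [   0.      0.      0.      1.  ]]
3060
[ 265  147   34  117 3022] ((496.58123779296875, 230.33721923828125), (91.0997543334961, 24.41899871826172), 24.109790802001953) [68.67868975 72.11279027 73.68608832]
```

View pics/w1.png

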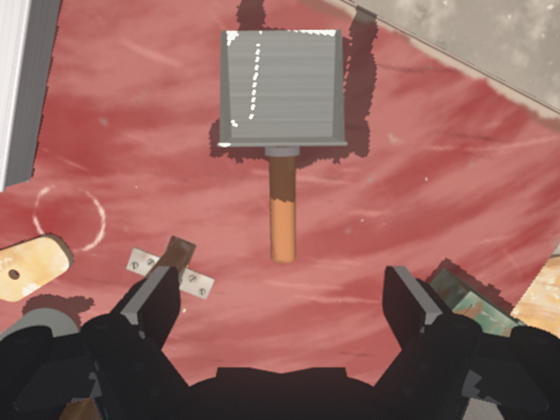

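The wrist view shows the scoop straight ahead, its handle (283,205) centred between the fingers and its bowl at (282,90).

Request:
step_arm --pt "0 0.0015 0.03 0 0 0 0.085" --pt "0 0 0.03 0 0 0 0.085" --pt "0 0 0.03 0 0 0 0.085" --pt "0 0 0.03 0 0 0 0.06" --pt "0 0 0.018 0 0 0 0.05" --pt "0 0 0 0 0 0 0.0" --pt "0 0 0 0 0 0 0.0" --pt "0 0 0 0 0 0 0.0" --pt "0 0 0 0 0 0 0.0" --pt "0 0 0 0 0 0 0.0" --squeeze 100

```text
time_s: 2.75
eef_pos: [498.4, 231.0, 44.4]
orientation: [0.001, -0.208, 0.978, 0.0]
ft_force: [0.9, 1.0, -0.3]
finger_gap: 18.3
finger_force: 97.7
```

Request:
step_arm --pt "0 0 0 0 0 0 0.0" --pt "0 0 -0.02 0 0 0 0.0" --pt "0 0 -0.03 0 0 0 0.0" --pt "0 0 -0.03 0 0 0 0.0" --pt "0 0 -0.03 0 0 0 0.0" --pt "0 0 -0.03 0 0 0 0.0" --pt "0 0 0 0 0 0 0.0"

```text
time_s: 3.45
eef_pos: [500.0, 231.5, 187.5]
orientation: [0.005, -0.208, 0.978, 0.001]
ft_force: [1.2, 1.0, -1.0]
finger_gap: 18.7
finger_force: 98.0
```

```bash
python3 - <<'E'
from h import *
# fit tray & jar from s0 top and side clouds (robot not in view there)
s=np.load('s0.npz')
for k in ('tp','sp'):
    P=s[k].reshape(-1,3);I=s[k.replace('p','i')].reshape(-1,3);hs=cv2.cvtColor(s[k.replace('p','i')],cv2.COLOR_RGB2HSV).reshape(-1,3)
    x,y,z=P.T
    m=(x>340)&(x<640)&(y>-150)&(y<15)&(z>28)&(z<42)&(hs[:,1]<70)
    q=P[m];print(k,'tray',m.sum(),cv2.minAreaRect(q[:,:2].astype(np.float32)),np.median(q[:,2]))
    m=(x>370)&(x<640)&(y>-380)&(y<-190)&(z>97)&(z<109)&(hs[:,1]<70)
    q=P[m];print('jar',m.sum(),q.min(0).round(),q.max(0).round())
    for lo in range(380,600,20):
        t=q[(q[:,0]>=lo)&(q[:,0]<lo+20)]
        if len(t): print(lo,len(t),np.percentile(t[:,1],[2,50,98]).round(0),end=' ')
    print()
T=tool();print(T.round(2),manip.get_obs()['finger_gap'])
d=grab('wrist');save(d,'w2.png')
E
```

```text
tp tray 671 ((488.1041564941406, -62.098976135253906), (220.25743103027344, 126.81867980957031), 4.579345226287842) 35.194356357993
jar 312 [ 395. -356.   97.] [ 575. -214.  109.]
380 3 [-319. -268. -264.] 400 10 [-327. -230. -228.] 420 20 [-356. -231. -226.] 440 24 [-355. -349. -224.] 460 25 [-353. -348. -222.] 480 20 [-351. -225. -220.] 500 26 [-349. -343. -218.] 520 101 [-346. -275. -218.] 540 51 [-345. -296. -262.] 560 32 [-299. -282. -261.] 
sp tray 1149 ((487.8763122558594, -64.18363952636719), (217.33425903320312, 129.76516723632812), 3.977695941925049) 35.01986445488103
jar 1148 [ 404. -365.   97.] [ 575. -218.  109.]
400 201 [-363. -305. -233.] 420 89 [-361. -356. -229.] 440 91 [-359. -354. -227.] 460 77 [-357. -353. -225.] 480 83 [-356. -351. -224.] 500 82 [-354. -350. -222.] 520 243 [-352. -281. -222.] 540 176 [-352. -301. -266.] 560 106 [-302. -287. -264.] 
[[-9.1000e-01 -4.1000e-01  1.0000e-02  4.9999e+02]
 [-4.1000e-01  9.1000e-01  0.0000e+00  2.3150e+02]
 [-1.0000e-02 -0.0000e+00 -1.0000e+00  1.8747e+02]
 [ 0.0000e+00  0.0000e+00  0.0000e+00  1.0000e+00]] 18.65990995497912
```

```bash
cat >> h.py <<'E'
def lsq(u,v):
    a,b=np.polyfit(u,v,1); return a,b
E
python3 - <<'E'
from h import *
d=grab('wrist');T=tool();P=d['P'];h,w=P.shape[:2]
q=(P.reshape(-1,3)-T[:3,3])@T[:3,:3]   # tool coords
q=q[np.isfinite(q[:,0])]
# handle in tool coords: x -46..46 , z about -30 (top)
m=(abs(q[:,1])<20)&(q[:,0]<45)&(q[:,0]>-60)&(q[:,2]>-45)&(q[:,2]<-10);print('handle',m.sum(),np.percentile(q[m],[2,50,98],axis=0).round(1))
m=(q[:,0]>35)&(q[:,0]<160)&(abs(q[:,1])<60)&(q[:,2]<60);b=q[m]
print('bowl',cv2.minAreaRect(b[:,:2].astype(np.float32)))
f=b[(abs(b[:,1])<35)&(b[:,2]>20)];a=np.linalg.lstsq(np.c_[f[:,0],f[:,1],np.ones(len(f))],f[:,2],rcond=None)[0];print('floor plane slopes',a.round(3),f[:,0].min(),f[:,0].max(),f[:,2].min(),f[:,2].max())
E
```

```text
handle 12390 [[-28.1 -16.6 -42.1]
 [  9.8   0.6 -29.5]
 [ 43.8  15.8 -15.9]]
bowl ((77.94129943847656, 0.4146690368652344), (99.06694793701172, 85.93096160888672), 89.81099700927734)
floor plane slopes [3.200e-02 0.000e+00 3.798e+01] 48.09238914104935 120.8449033792938 20.028907898007073 43.73894362010317
```

```bash
python3 - <<'E'
from h import *
s=np.load('s0.npz')
for k in ('tp','sp'):
    P=s[k].reshape(-1,3);x,y,z=P.T
    for X in range(560,760,25):
        print(X,[int(np.nanmax(np.r_[0,z[(x>=X)&(x<X+25)&(y>=Y)&(y<Y+25)&(z<600)]])) for Y in range(-200,150,25)])
T=tool()
for p,yaw in (((500,100,187),4.3),((622,-53,187),4.3),((622,-53,47),4.3)):
    B=pose(p,yaw);print(delta(T,B));T=B
E
```

```text
560 [5, 7, 9, 42, 10, 29, 42, 50, 45, 6, 9, 9, 9, 8]
585 [9, 6, 8, 43, 45, 46, 44, 42, 43, 11, 10, 5, 6, 392]
610 [12, 8, 4, 9, 8, 9, 7, 6, 8, 22, 10, 7, 9, 559]
635 [5, 9, 10, 6, 9, 9, 7, 11, 16, 17, 21, 11, 8, 296]
660 [9, 7, 7, 8, 7, 6, 8, 19, 19, 20, 13, 11, 7, 144]
685 [9, 10, 10, 10, 5, 7, 10, 21, 18, 18, 48, 11, 9, 561]
710 [14, 9, 10, 48, 47, 48, 47, 16, 18, 122, 182, 183, 177, 10]
735 [78, 78, 73, 42, 19, 18, 48, 9, 7, 171, 182, 182, 167, 466]
560 [3, 3, 4, 41, 7, 7, 30, 38, 41, 2, 3, 3, 3, 2]
585 [3, 3, 3, 40, 41, 40, 40, 40, 40, 2, 3, 3, 3, 579]
610 [4, 5, 4, 3, 4, 6, 4, 4, 4, 11, 3, 3, 6, 581]
635 [4, 3, 3, 3, 3, 3, 4, 3, 13, 11, 11, 3, 4, 580]
660 [4, 4, 4, 3, 3, 4, 5, 12, 13, 12, 11, 2, 3, 574]
685 [3, 4, 4, 4, 4, 5, 5, 12, 13, 12, 7, 3, 3, 577]
710 [4, 4, 43, 44, 45, 46, 43, 13, 11, 116, 180, 180, 175, 578]
735 [74, 74, 45, 43, 12, 39, 45, 5, 5, 177, 179, 179, 1, 577]
(array([  50.6, -120.4,   -3.9]), array([ 0. ,  0. , 19.8]))
(array([-110.2, -161.7,    0. ]), array([ 0.,  0., -0.]))
(array([  0.,   0., 140.]), array([ 0.,  0., -0.]))
```

Request:
step_arm --pt "0.0127 -0.03 0 0 0 0 0" --pt "0.0127 -0.03 0 0 0 0 0" --pt "0.0127 -0.03 0 0 0 0 0" --pt "0.0127 -0.03 0 0 0 0 0" --pt "0 0 0 0 0 6.6 0" --pt "0 0 0 0 0 6.6 0" --pt "0 0 0 0 0 6.6 0" --pt "-0.0275 -0.0405 0 0 0 0 0" --pt "-0.0275 -0.0405 0 0 0 0 0" --pt "-0.0275 -0.0405 0 0 0 0 0" --pt "-0.0275 -0.0405 0 0 0 0 0" --pt "0 0 0 0 0 0 0"

```text
time_s: 4.75
eef_pos: [624.8, -58.6, 179.9]
orientation: [-0.0, -0.035, 0.999, -0.001]
ft_force: [-1.1, 0.1, -2.3]
finger_gap: 18.6
finger_force: 98.9
```

Request:
step_arm --pt "0 0 0.03 0 0 0 0" --pt "0 0 0.03 0 0 0 0" --pt "0 0 0 0 0 0 0"

```text
time_s: 5.05
eef_pos: [616.5, -51.9, 116.7]
orientation: [-0.007, -0.037, 0.999, 0.002]
ft_force: [-0.9, 0.1, -3.2]
finger_gap: 18.4
finger_force: 98.7
```

```bash
python3 - <<'E'
from h import *
T=tool();print(T.round(3))
d=grab('wrist');save(d,'w3.png')
P=d['P'].reshape(-1,3);x,y,z=P.T
m=(z>30)&(z<42)&(x>360)&(x<620)&(y>-150)&(y<30)
q=P[m];print(m.sum(),cv2.minAreaRect(q[:,:2].astype(np.float32)))
q2=(P-T[:3,3])@T[:3,:3]
m=(q2[:,0]>35)&(q2[:,0]<160)&(abs(q2[:,1])<60)&(q2[:,2]<55);b=q2[m];print('bowl',cv2.minAreaRect(b[:,:2].astype(np.float32)))
E
```

```text
[[-9.97000e-01 -7.40000e-02 -1.40000e-02  6.16473e+02]
 [-7.40000e-02  9.97000e-01  3.00000e-03 -5.19130e+01]
 [ 1.40000e-02  4.00000e-03 -1.00000e+00  1.16652e+02]
 [ 0.00000e+00  0.00000e+00  0.00000e+00  1.00000e+00]]
1777 ((590.16455078125, -54.456138610839844), (10.358834266662598, 128.04995727539062), 4.626108169555664)
bowl ((78.77290344238281, 0.3558921813964844), (99.0296401977539, 87.60128784179688), 89.81804656982422)
```

View pics/w3.png

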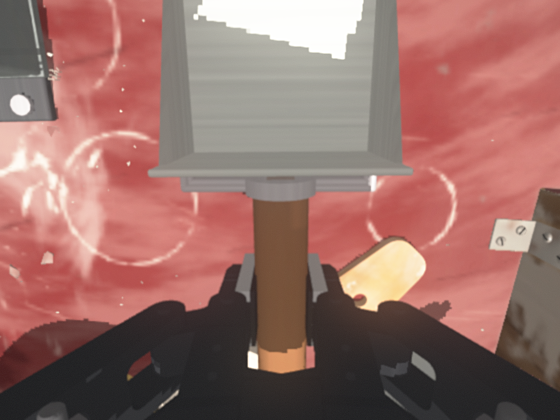

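The wrist view shows the scoop level over the tray's far half, straight in the grip, with the far wall just behind the bowl (row 185) and the rib at (390,270), low.

Request:
step_arm --pt "-0.005 -0.001 0.015 0 0 0 0" --pt "0 0 0.015 0 0 0 0" --pt "0 0 0.015 0 0 0 0" --pt "0 0 0.01 0 0 0 0" --pt "0 0 0.006 0 0 0 0" --pt "0 0 0.002 0 0 0 0" --pt "0 0 0 0 0 0 0"

```text
time_s: 5.8
eef_pos: [627.2, -53.6, 60.5]
orientation: [0.0, -0.037, 0.999, -0.0]
ft_force: [-0.6, 0.4, -2.3]
finger_gap: 18.7
finger_force: 99.0
```

Request:
step_arm --pt "0 0 0.002 0 0 0 0" --pt "0 0 0 0 0 0 0"

```text
time_s: 6.0
eef_pos: [627.1, -53.7, 58.7]
orientation: [0.0, -0.037, 0.999, -0.0]
ft_force: [-0.2, -0.5, -1.9]
finger_gap: 18.4
finger_force: 99.0
```

Request:
step_arm --pt "0.003 0 0.006 0 0 0 0" --pt "0 0 0.004 0 0 0 0" --pt "0 0 0 0 0 0 0"

```text
time_s: 6.3
eef_pos: [623.2, -53.8, 48.3]
orientation: [-0.001, -0.037, 0.999, 0.0]
ft_force: [-0.8, -0.1, 0.2]
finger_gap: 18.6
finger_force: 99.5
```

Request:
step_arm --pt "0 0 0.0015 0 0 0 0" --pt "0 0 0 0 0 0 0"

```text
time_s: 6.5
eef_pos: [623.7, -53.8, 48.0]
orientation: [-0.0, -0.037, 0.999, 0.0]
ft_force: [-2.5, 0.6, 7.8]
finger_gap: 18.5
finger_force: 100.4
```

```bash
python3 - <<'E'
from h import *
b=grab('side'); a=grab('top')
z=lambda d,r:cv2.resize(d['image'][r[0]:r[1],r[2]:r[3]][...,::-1],(400,360),interpolation=cv2.INTER_CUBIC)
cv2.imwrite('pics/d.png',np.hstack([z(b,(215,335,200,340)),z(a,(200,310,270,390))]))
o=manip.get_obs();print(o['eef_pos'],o['ft_force'],o['ft_torque'])
E
```

```text
[623.71279128 -53.8166437   47.96451962] [-0.63616163 -0.46891063  5.69988119] [ 0.0914345   0.72808543 -0.0482917 ]
```

View pics/d.png

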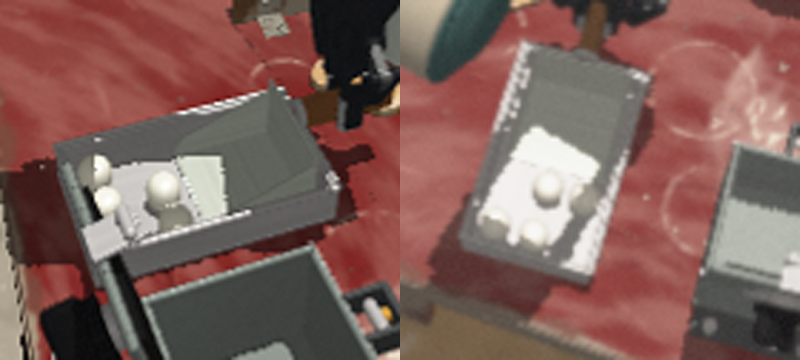

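The scoop lies flat in the far half of the tray with its lip just short of the pebbles.

Request:
step_arm --pt "0.008 0 0 0 0 0 0" --pt "0.008 0 0 0 0 0 0" --pt "0.008 0 0 0 0 0 0" --pt "0.008 0 0 0 0 0 0" --pt "0.008 0 0 0 0 0 0" --pt "0.008 0 0 0 0 0 0" --pt "0.008 0 0 0 0 0 0" --pt "0.008 0 0 0 0 0 0" --pt "0.008 0 0 0 0 0 0" --pt "0 0 0 0 0 0 0"

```text
time_s: 7.6
eef_pos: [552.6, -59.6, 48.2]
orientation: [0.001, -0.037, 0.999, -0.0]
ft_force: [-0.5, 0.6, 6.0]
finger_gap: 18.4
finger_force: 100.1
```

Request:
step_arm --pt "0.007 0 0 0 0 0 0" --pt "0.007 0 0 0 0 0 0" --pt "0.005 0 0 0 0 0 0" --pt "0.003 0 0 0 0 0 0" --pt "0 0 0 0 0 0 0"

```text
time_s: 8.1
eef_pos: [531.8, -61.3, 48.4]
orientation: [0.002, -0.037, 0.999, -0.001]
ft_force: [1.7, -0.2, 7.5]
finger_gap: 18.6
finger_force: 100.3
```

```bash
python3 - <<'E'
from h import *
d=grab('wrist')
b=grab('side'); a=grab('top')
z=lambda d,r:cv2.resize(d['image'][r[0]:r[1],r[2]:r[3]][...,::-1],(400,360),interpolation=cv2.INTER_CUBIC)
cv2.imwrite('pics/e.png',np.hstack([z(b,(215,335,200,340)),z(d,(0,200,140,420))]))
o=manip.get_obs();print(o['eef_pos'],o['ft_force'],o['ft_torque'],tool()[:3,:3].round(3))
E
```

```text
[531.85318513 -61.34486534  48.35751095] [1.74543553 0.34802489 7.90759759] [ 0.02671858 -0.04342121 -0.01289293] [[-0.997 -0.074  0.005]
 [-0.074  0.997 -0.001]
 [-0.004 -0.001 -1.   ]]
```

View pics/e.png

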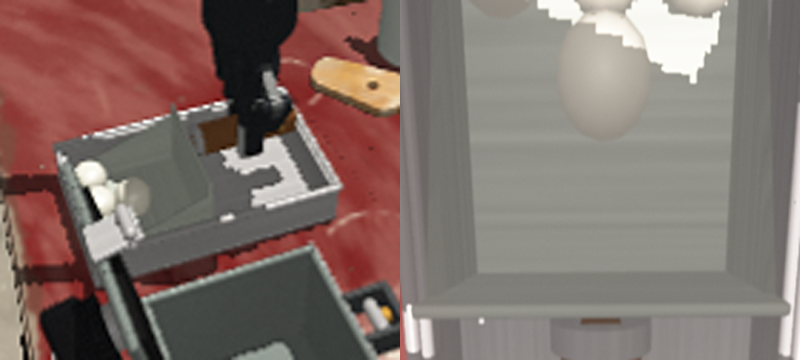

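Request:
step_arm --pt "0.003 0 0 0 0 0 0" --pt "0.003 0 0 0 0 0 0" --pt "0 0 0 0 0 0 0"

```text
time_s: 8.55
eef_pos: [526.9, -61.9, 48.4]
orientation: [0.003, -0.037, 0.999, -0.001]
ft_force: [3.6, -0.6, 6.2]
finger_gap: 18.9
finger_force: 100.1
```

Request:
step_arm --pt "0.001 0 0 0 0 0 0" --pt "0.001 0 0 0 0 0 0" --pt "0 0 0 0 0 0 0"

```text
time_s: 8.85
eef_pos: [526.8, -62.1, 48.6]
orientation: [0.005, -0.037, 0.999, -0.001]
ft_force: [7.4, 0.0, 4.7]
finger_gap: 18.5
finger_force: 99.9
```

```bash
python3 - <<'E'
from h import *
d=grab('wrist');b=grab('side')
print(tool().round(3)[:3]); print(manip.get_obs()['ft_force'])
# pebble blobs on side camera
h=cv2.cvtColor(b['image'],cv2.COLOR_RGB2HSV)
P=b['P'];z=P[...,2]
m=(P[...,0]>370)&(P[...,0]<480)&(abs(P[...,1]+63)<60)&(z>15)&(b['image'].min(-1)>150)&(h[...,1]<30)
n,l,st,c=cv2.connectedComponentsWithStats(m.astype(np.uint8))
for i in range(1,n):
    if st[i,4]>15:q=P[l==i];print(st[i,4],c[i].round(),q.mean(0).round(),q[:,2].max().round(),[q[:,0].min().round(),q[:,0].max().round(),q[:,1].min().round(),q[:,1].max().round()])
z=lambda d,r:cv2.resize(d['image'][r[0]:r[1],r[2]:r[3]][...,::-1],(400,360),interpolation=cv2.INTER_CUBIC)
cv2.imwrite('pics/f.png',np.hstack([z(b,(240,300,205,275)),z(d,(0,200,140,420))]))
E
```

```text
[[-9.97000e-01 -7.30000e-02  1.00000e-02  5.26825e+02]
 [-7.30000e-02  9.97000e-01 -1.00000e-03 -6.21220e+01]
 [-1.00000e-02 -2.00000e-03 -1.00000e+00  4.85480e+01]]
[7.4215218  0.58022208 4.12054759]
54 [240. 258.] [433.  -8.  38.] 48.0 [np.float64(404.0), np.float64(465.0), np.float64(-20.0), np.float64(-3.0)]
126 [233. 276.] [404. -58.  33.] 38.0 [np.float64(390.0), np.float64(415.0), np.float64(-85.0), np.float64(-30.0)]
```

View pics/f.png

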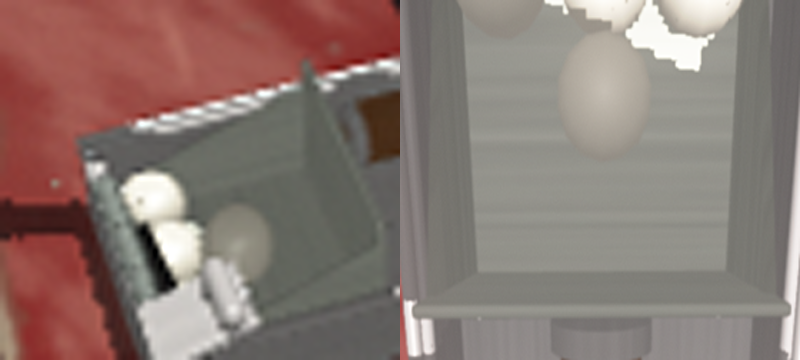

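Request:
step_arm --pt "0.002 0 0 0 0 0 0" --pt "0 0 0 0 0 0 0" --pt "-0.001 0 0 0 2 0 0" --pt "-0.001 0 0 0 2 0 0" --pt "-0.001 0 0 0 2 0 0" --pt "-0.001 0 0 0 2 0 0" --pt "-0.001 0 0 0 2 0 0" --pt "-0.0015 0 0 0 2 0 0" --pt "0 0 0 0 0 0 0"

```text
time_s: 9.85
eef_pos: [532.4, -61.4, 45.5]
orientation: [-0.099, -0.037, 0.994, -0.004]
ft_force: [8.9, 0.7, -1.9]
finger_gap: 18.6
finger_force: 99.1
```

```bash
python3 - <<'E'
from h import *
d=grab('wrist');b=grab('side')
print(tool().round(3)[:3]); print(manip.get_obs()['ft_force'])
z=lambda d,r:cv2.resize(d['image'][r[0]:r[1],r[2]:r[3]][...,::-1],(400,360),interpolation=cv2.INTER_CUBIC)
cv2.imwrite('pics/g.png',np.hstack([z(b,(240,300,205,275)),z(d,(0,200,140,420))]))
E
```

```text
[[-9.78000e-01 -7.40000e-02 -1.96000e-01  5.32364e+02]
 [-7.20000e-02  9.97000e-01 -1.60000e-02 -6.14400e+01]
 [ 1.96000e-01 -1.00000e-03 -9.81000e-01  4.58740e+01]]
[ 9.34096304  0.63916139 -2.59965572]
```

View pics/g.png

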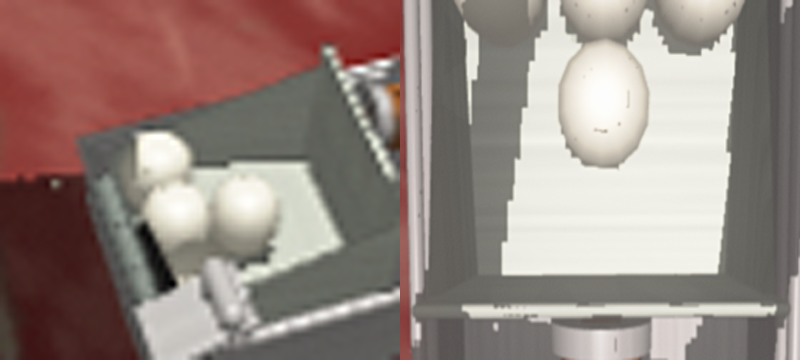

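All four pebbles are on the tilted scoop, three behind the lip and one further back.

Request:
step_arm --pt "0 0 -0.002 0 2.5 0 0" --pt "0 0 -0.002 0 2.5 0 0" --pt "0 0 -0.002 0 2.5 0 0" --pt "0 0 -0.002 0 2.5 0 0" --pt "0 0 -0.002 0 2.5 0 0" --pt "0 0 0 0 0 0 0" --pt "0 0 0 0 0 0 0" --pt "0 0 0 0 0 0 0" --pt "0 0 0 0 0 0 0"

```text
time_s: 10.85
eef_pos: [528.9, -60.9, 55.8]
orientation: [-0.212, -0.036, 0.977, -0.008]
ft_force: [0.3, -0.4, -3.2]
finger_gap: 18.5
finger_force: 98.6
```

```bash
python3 - <<'E'
from h import *
d=grab('wrist')
T=tool();print(T.round(3)[:3]); print(manip.get_obs()['ft_force'])
q=(d['P']-T[:3,3])@T[:3,:3]
hs=cv2.cvtColor(d['image'],cv2.COLOR_RGB2HSV)
m=(q[...,0]>45)&(abs(q[...,1])<46)&(q[...,2]<24)&(q[...,2]>-10)&(q[...,0]<150)&(hs[...,1]<60)
n,l,st,c=cv2.connectedComponentsWithStats(m.astype(np.uint8))
for i in range(1,n):
    if st[i,4]>100:print(st[i,4],c[i].round(),q[l==i].mean(0).round())
cv2.imwrite('pics/g2.png',d['image'][:200,140:420,::-1])
E
```

```text
[[-9.08000e-01 -7.40000e-02 -4.13000e-01  5.28968e+02]
 [-6.80000e-02  9.97000e-01 -3.10000e-02 -6.09230e+01]
 [ 4.15000e-01  0.00000e+00 -9.10000e-01  5.59090e+01]]
[ 0.02339485 -0.13203486 -3.91857545]
6524 [281. 131.] [62.  2. 13.]
3209 [282.  57.] [93.  1. 19.]
2914 [214. 126.] [ 64. -29.  18.]
2884 [282. 126.] [64.  1. 18.]
```

View pics/g2.png

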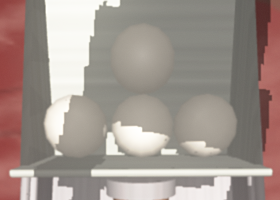

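```bash
cat >> h.py <<'E'
J=np.array([474,-289.]);U=np.array([np.cos(np.radians(6)),np.sin(np.radians(6))])
def lip(u,z,pitch,yaw=6):
    t=np.radians(pitch);p=J+U*(u+138*np.cos(t)-43*np.sin(t))
    return pose([p[0],p[1],z+138*np.sin(t)+43*np.cos(t)],yaw,pitch)
E
python3 - <<'E'
from h import *
T=tool();print(manip.get_obs()['joints'].round(2))
T0=T.copy();A=T0.copy();A[2,3]=220
seq=[A]
B=lip(10,235,-24.6);seq.append(B)
seq+=[lip(10,195,-24.6)]+[lip(10,z,p) for z,p in ((175,-12),(150,0),(130,8),(115,16),(110,24),(110,32),(110,40),(110,46))]
for B in seq: print(B[:3,3].round(0),delta(T,B));T=B
E
```

```text
[-0.18  0.59  1.53 -0.1   1.44 -1.78]
[529. -61. 220.] (array([  68. ,    0. , -149.3]), array([ 0., -0., -0.]))
[ 627. -273.  217.] (array([ -75.6, -218.7,  -30.8]), array([ 0.7,  0.1, -1.6]))
[ 627. -273.  177.] (array([-16.7,   0. ,  36.4]), array([ 0.,  0., -0.]))
[ 627. -273.  188.] (array([  4.4,   0. , -10.9]), array([  0. , -12.6,  -0. ]))
[ 621. -274.  193.] (array([ 6.8,  0. , -3.3]), array([ -0., -12.,  -0.]))
[ 614. -274.  192.] (array([ 7.3, -0. ,  1.2]), array([ 0., -8., -0.]))
[ 604. -275.  194.] (array([ 9.4, -0. , -3.9]), array([ 0., -8.,  0.]))
[ 592. -277.  205.] (array([  8.7,  -0. , -14. ]), array([-0., -8.,  0.]))
[ 578. -278.  220.] (array([  7.3,   0. , -18.8]), array([ 0., -8., -0.]))
[ 562. -280.  232.] (array([  7.3,  -0. , -18.8]), array([-0., -8., -0.]))
[ 549. -281.  239.] (array([  5.3,  -0. , -14.2]), array([ 0., -6.,  0.]))
```

Request:
step_arm --pt "0.004 0 -0.01 0 0 0 0" --pt "0.008 0 -0.018 0 0 0 0" --pt "0.01 0 -0.022 0 0 0 0" --pt "0.01 0 -0.022 0 0 0 0" --pt "0.01 0 -0.022 0 0 0 0" --pt "0.01 0 -0.022 0 0 0 0" --pt "0.009 0 -0.019 0 0 0 0" --pt "0.005 0 -0.01 0 0 0 0" --pt "0.002 0 -0.004 0 0 0 0" --pt "0 0 0 0 0 0 0"

```text
time_s: 11.9
eef_pos: [529.3, -60.9, 219.8]
orientation: [-0.212, -0.036, 0.977, -0.008]
ft_force: [-0.4, 0.3, -3.6]
finger_gap: 18.6
finger_force: 98.7
```

Request:
step_arm --pt "-0.003 -0.009 -0.001 0 0 0 0" --pt "-0.006 -0.018 -0.003 0 0 -0.2 0" --pt "-0.009 -0.026 -0.004 0 0 -0.2 0" --pt "-0.009 -0.026 -0.004 0.1 0 -0.2 0" --pt "-0.009 -0.026 -0.004 0.1 0 -0.2 0" --pt "-0.009 -0.026 -0.004 0.1 0 -0.2 0" --pt "-0.009 -0.026 -0.004 0.1 0 -0.2 0" --pt "-0.009 -0.026 -0.004 0.1 0 -0.2 0" --pt "-0.008 -0.022 -0.003 0.1 0 -0.2 0" --pt "-0.004 -0.012 -0.001 0.1 0 0 0" --pt "-0.001 -0.002 0 0 0 0 0" --pt "0 0 0 0 0 0 0"

```text
time_s: 13.1
eef_pos: [630.3, -271.9, 215.7]
orientation: [-0.213, -0.051, 0.976, -0.01]
ft_force: [0.2, -0.4, -4.3]
finger_gap: 18.1
finger_force: 98.6
```

```bash
python3 - <<'E'
from h import *
T=tool();o=manip.get_obs();print(o['joints'].round(2),o['ft_force'],T.round(2)[:3]);
print(delta(T,lip(10,195,-24.6)))
b=grab('side');cv2.imwrite('pics/h.png',b['image'][150:420,180:480,::-1])
# lid/jar
P=b['P'].reshape(-1,3)
E
```

```text
[-0.4   0.69  0.92 -0.21  1.91 -2.11] [ 0.21763262 -0.36970038 -4.27281581] [[-9.0000e-01 -1.0000e-01 -4.1000e-01  6.3028e+02]
 [-1.0000e-01  9.9000e-01 -4.0000e-02 -2.7189e+02]
 [ 4.2000e-01  0.0000e+00 -9.1000e-01  2.1566e+02]]
(array([-12.7,  -0.8,  37.1]), array([0.1, 0. , 0. ]))
```

View pics/h.png

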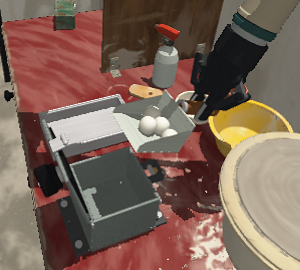

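The side view shows all four white pebbles in the raised scoop behind the jar, and an empty tray.

Request:
step_arm --pt "-0.0063 -0.0004 0.0186 0 0 0 0" --pt "-0.0063 -0.0004 0.0186 0 0 0 0" --pt "0.0015 0 -0.0036 0 -4.2 0 0" --pt "0.0015 0 -0.0036 0 -4.2 0 0" --pt "0.0015 0 -0.0036 0 -4.2 0 0" --pt "0.0023 0 -0.0011 0 -4 0 0" --pt "0.0023 0 -0.0011 0 -4 0 0" --pt "0.0023 0 -0.0011 0 -4 0 0" --pt "0.0036 0 0.0006 0 -4 0 0" --pt "0.0036 0 0.0006 0 -4 0 0" --pt "0 0 0 0 0 0 0"

```text
time_s: 14.25
eef_pos: [608.7, -272.5, 192.3]
orientation: [0.069, -0.052, 0.996, 0.005]
ft_force: [-0.2, 0.7, -3.9]
finger_gap: 18.5
finger_force: 98.6
```

```bash
python3 - <<'E'
from h import *
T=tool();o=manip.get_obs();print(o['joints'].round(2),o['ft_force'],T.round(2)[:3]);
print(delta(T,lip(10,130,8)))
for z,p in ((115,16),(110,24)):B=lip(10,z,p);print(delta(T,B));T=B
E
```

```text
[-0.57  0.38  1.46  0.09  1.2  -2.28] [-0.15708951  0.66282605 -3.90894911] [[-9.9000e-01 -1.0000e-01  1.4000e-01  6.0873e+02]
 [-1.0000e-01  9.9000e-01  2.0000e-02 -2.7247e+02]
 [-1.4000e-01  0.0000e+00 -9.9000e-01  1.9228e+02]]
(array([-4.8, -2.4,  1.2]), array([ 0.2, -0.1, -0. ]))
(array([ 4.6, -2.4, -2.8]), array([ 0.2, -8.1, -0. ]))
(array([  8.7,  -0. , -14. ]), array([-0., -8.,  0.]))
```

Request:
step_arm --pt "0.0023 -0.0012 -0.0014 0 -4 0 0" --pt "0.0023 -0.0012 -0.0014 0 -4 0 0" --pt "0.0043 0 -0.007 0 -4 0 0" --pt "0.0043 0 -0.007 0 -4 0 0" --pt "0 0 0 0 0 0 0" --pt "0.0037 0 -0.0094 0 -4 0 0" --pt "0.0037 0 -0.0094 0 -4 0 0" --pt "0 0 0 0 0 0 0" --pt "0.0037 0 -0.0094 0 -4 0 0" --pt "0.0037 0 -0.0094 0 -4 0 0" --pt "0.0053 0 -0.014 0 -6 0 0" --pt "0 0 0 0 0 0 0"

```text
time_s: 15.45
eef_pos: [595.4, -244.8, 286.3]
orientation: [0.338, -0.009, 0.941, -0.001]
ft_force: [0.2, 0.2, -2.1]
finger_gap: 18.6
finger_force: 98.9
```

Request:
step_arm --pt "0 0 0 0 0 0 0" --pt "0 0 0 0 0 0 0" --pt "0 0 0 0 0 0 0"

```text
time_s: 15.75
eef_pos: [594.8, -246.8, 282.5]
orientation: [0.336, -0.008, 0.942, -0.0]
ft_force: [-0.7, 0.2, -1.5]
finger_gap: 18.6
finger_force: 98.9
```

```bash
python3 - <<'E'
from h import *
T=tool();o=manip.get_obs();print(o['joints'].round(2),o['ft_force'],T.round(2)[:3]);
b=grab('side');w=grab('wrist')
cv2.imwrite('pics/i.png',np.hstack([b['image'][200:420,180:420,::-1],w['image'][:220,140:420,::-1]]))
E
```

```text
[-0.76  0.09  1.82  0.65  0.81 -2.7 ] [-0.7058356   0.21981501 -1.49439705] [[-7.7000e-01 -1.0000e-02  6.3000e-01  5.9481e+02]
 [-1.0000e-02  1.0000e+00  1.0000e-02 -2.4685e+02]
 [-6.3000e-01 -1.0000e-02 -7.7000e-01  2.8249e+02]]
```

View pics/i.png

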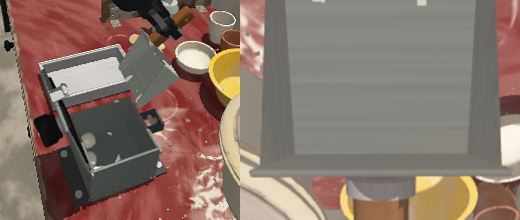

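```bash
python3 - <<'E'
from h import *
T=tool()
for p,y in (((640,-200,250),6),((615,-53.5,180),4.3),((600,-54.7,180),4.3),((600,-54.7,52),4.3)):B=pose(p,y);print(delta(T,B));T=B
b=grab('side');a=grab('top')
for n,d in(('s',b),('t',a)):
    P=d['P'];I=d['image'];h=cv2.cvtColor(I,cv2.COLOR_RGB2HSV)
    m=(I.min(-1)>120)&(h[...,1]<40)&(P[...,0]>405)&(P[...,0]<540)&(P[...,1]<-222)&(P[...,1]>-355)&(P[...,2]>22)&(P[...,2]<95)
    k,l,st,c=cv2.connectedComponentsWithStats(m.astype(np.uint8))
    for i in range(1,k):
        if st[i,4]>6:print(n,st[i],np.nanmean(P[l==i],0).round(),np.nanmax(P[l==i][:,2]).round())
E
```

```text
(array([-15.1,  46.4,  54.2]), array([-2.1, 39.2, -4.9]))
(array([  9.5, 148.3,  70. ]), array([0. , 0. , 1.7]))
(array([15. , -0.1,  0. ]), array([ 0.,  0., -0.]))
(array([  0.,   0., 128.]), array([ 0.,  0., -0.]))
s [263 337  11  10  93] [ 436. -257.   38.] 45.0
s [268 355   8  10  35] [ 433. -299.   38.] 43.0
s [273 367   7   3  12] [ 434. -319.   43.] 47.0
t [395 263  10   8  59] [ 517. -327.   39.] 52.0
t [365 278   6   2   8] [ 444. -244.   41.] 44.0
```

Request:
step_arm --pt "0 0 0 -0.4 7.8 -1 0" --pt "0 0 0 -0.4 7.8 -1 0" --pt "0 0 0 -0.4 7.8 -1 0" --pt "0 0 0 -0.4 7.8 -1 0" --pt "0 0 0 -0.4 7.8 -1 0" --pt "0 0 0 0 0 0 0"

```text
time_s: 16.55
eef_pos: [598.9, -246.3, 281.7]
orientation: [0.003, -0.054, 0.999, -0.001]
ft_force: [-0.0, 0.3, -3.2]
finger_gap: 18.4
finger_force: 98.9
```

```bash
python3 - <<'E'
from h import *
T=tool();print(T[:3,3],manip.get_obs()['joints'].round(2))
for p,y in (((615,-53.5,200),4.3),((600,-54.7,52),4.3)):B=pose(p,y);print(delta(T,B));T=B
E
```

```text
[ 598.85655831 -246.33940955  281.65758358] [-0.5   0.36  1.25  0.    1.52 -2.18]
(array([-36.5, 190.1,  81.5]), array([-0.1,  0.3,  1.9]))
(array([ 1.50e+01, -1.00e-01,  1.48e+02]), array([ 0.,  0., -0.]))
```

Request:
step_arm --pt "-0.005 0.027 0.0 0 0 0.3 0" --pt "-0.005 0.027 0.01 0 0 0.3 0" --pt "-0.005 0.027 0.014 0 0 0.3 0" --pt "-0.005 0.027 0.014 0 0 0.3 0" --pt "-0.005 0.027 0.014 0 0 0.3 0" --pt "-0.005 0.027 0.014 0 0 0.2 0" --pt "-0.006 0.028 0.014 0 0 0.2 0" --pt "0 0 0 0 0 0 0" --pt "0.015 0 0 0 0 0 0" --pt "0 0 0.025 0 0 0 0" --pt "0 0 0.025 0 0 0 0" --pt "0 0 0 0 0 0 0"

```text
time_s: 17.75
eef_pos: [595.8, -55.8, 150.5]
orientation: [0.0, -0.036, 0.999, -0.0]
ft_force: [-0.3, 0.1, -3.1]
finger_gap: 18.4
finger_force: 98.7
```

```bash
python3 - <<'E'
from h import *
T=tool();print(T[:3,3])
print(delta(T,pose((600,-54.7,52),4.3)))
b=grab('side');a=grab('top')
f=lambda d,r:cv2.resize(d['image'][r[0]:r[1],r[2]:r[3]][...,::-1],(400,400),interpolation=cv2.INTER_CUBIC)
cv2.imwrite('pics/j.png',np.hstack([f(b,(290,400,235,350)),f(a,(240,310,350,420))]))
E
```

```text
[595.80160778 -55.79014596 150.51677003]
(array([-4.2,  0.9, 98.5]), array([-0. ,  0. , -0.2]))
```

View pics/j.png

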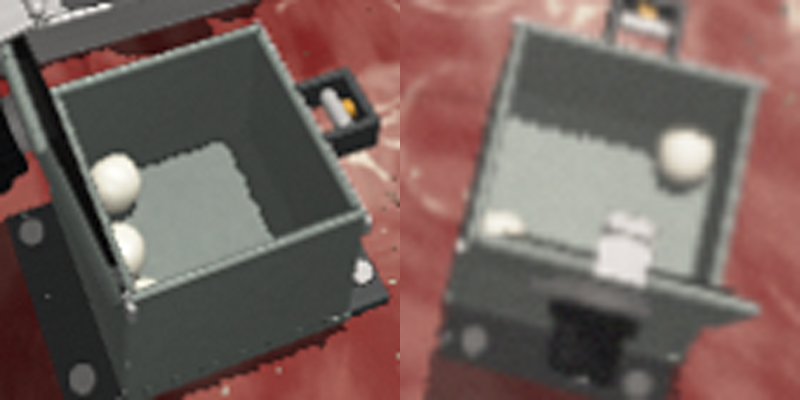

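All four pebbles are in the jar: three along the hinge wall at (115,183), (125,245) and (145,288) in the side crop, and the fourth at (687,155) in the top crop.

Request:
step_arm --pt "-0.004 0.001 0.02 0 0 0 0" --pt "0 0 0.025 0 0 0 0" --pt "0 0 0.025 0 0 0 0" --pt "0 0 0.02 0 0 0 0" --pt "0 0 0.007 0 0 0 0" --pt "0 0 0 0 0 0 0" --pt "0 0 0.002 0 0 0 0" --pt "0 0 0.002 0 0 0 0" --pt "0 0 0 0 0 0 0"

```text
time_s: 18.75
eef_pos: [604.0, -54.5, 53.1]
orientation: [0.004, -0.037, 0.999, -0.001]
ft_force: [-0.1, 0.2, -1.7]
finger_gap: 18.7
finger_force: 98.8
```

Request:
step_arm --pt "0 0 0.002 0 0 0 0" --pt "0 0 0.002 0 0 0 0" --pt "0 0 0.001 0 0 0 0" --pt "0 0 0 0 0 0 0"

```text
time_s: 19.15
eef_pos: [604.8, -54.6, 49.0]
orientation: [0.004, -0.036, 0.999, -0.002]
ft_force: [1.6, -0.9, 8.7]
finger_gap: 18.7
finger_force: 100.6
```

Request:
step_arm --pt "0 0 0 0 0 0 0.025" --pt "0 0 0 0 0 0 0.04" --pt "0 0 0 0 0 0 0.07" --pt "0 0 0 0 0 0 0.085" --pt "0 0 0 0 0 0 0.085" --pt "0 0 -0.02 0 0 0 0.085" --pt "0 0 -0.04 0 0 0 0.085" --pt "0 0 -0.05 0 0 0 0.085" --pt "0 0 -0.05 0 0 0 0.085" --pt "0 0 -0.05 0 0 0 0.085" --pt "0 0 0 0 0 0 0.085"

```text
time_s: 20.25
eef_pos: [606.2, -54.6, 265.7]
orientation: [0.011, -0.037, 0.999, -0.003]
ft_force: [1.1, 0.5, -0.1]
finger_gap: 85.2
finger_force: 0.0
```

```bash
python3 - <<'E'
from h import *
o=manip.get_obs();print(o['joints'].round(2));T=tool();print(T.round(2)[:3])
d=grab('wrist');P=d['P'];z=P[...,2];x=P[...,0];y=P[...,1]
m=(x>550)&(x<680)&(abs(y+55)<30)&(z>65)&(z<90);q=P[m];print('handle',m.sum(),cv2.minAreaRect(q[:,:2].astype(np.float32)),np.percentile(q[:,2],[5,50,95]))
m=(x>420)&(x<555)&(abs(y+63)<40)&(z<20);q=P[m];print('floor',m.sum(),np.linalg.lstsq(np.c_[q[:,0]-500,q[:,1]+60,np.ones(len(q))],q[:,2],rcond=None)[0])
s=np.load('s0.npz')
# lid: points in side/top clouds, in jar frame (u along jar y axis, w = along x axis)
sys=[]
for k in('tp','sp'):
    P=s[k].reshape(-1,3);u=(P[:,:2]-J)@U;w=(P[:,:2]-J)@np.array([U[1],-U[0]])
    m=(u>-140)&(u<-40)&(abs(w)<75)&(P[:,2]>115)&(P[:,2]<270)
    for lo in range(115,270,15):
        t=m&(P[:,2]>=lo)&(P[:,2]<lo+15)
        if t.sum()>3: print(k,lo,t.sum(),np.percentile(u[t],[5,25,50,75,95]).round(0),np.percentile(w[t],[2,98]).round(0))
E
```

```text
[-0.2   0.3   1.39 -0.    1.43 -1.85]
[[-1.0000e+00 -7.0000e-02  2.0000e-02  6.0623e+02]
 [-7.0000e-02  1.0000e+00 -1.0000e-02 -5.4620e+01]
 [-2.0000e-02 -1.0000e-02 -1.0000e+00  2.6571e+02]]
handle 2021 ((600.98779296875, -51.65566635131836), (93.13909912109375, 59.90237808227539), 4.233994483947754) [66.28405875 75.96092235 77.76020767]
floor 9319 [3.00468563e-02 2.87128013e-03 5.56143570e+00]
tp 115 25 [-82. -81. -80. -79. -77.] [-65.  53.]
tp 130 14 [-129.  -85.  -84.  -83.  -82.] [-65.  53.]
tp 145 40 [-133. -125. -114.  -89.  -86.] [-69.  57.]
tp 160 59 [-137. -129. -119.  -98.  -92.] [-40.  61.]
tp 175 161 [-137. -124. -112. -101.  -96.] [-50.  41.]
tp 190 31 [-112. -102. -100.  -99.  -98.] [-59.  56.]
tp 205 25 [-106. -105. -104. -103. -102.] [-70.  48.]
tp 220 72 [-110. -108. -104.  -98.  -96.] [-64.  57.]
tp 235 164 [-111. -109. -107. -103.  -93.] [-66.  61.]
tp 250 37 [-107.  -93.  -90.  -88.  -84.] [-13.   9.]
sp 115 42 [-82. -78. -74. -72. -70.] [-40.  68.]
sp 130 59 [-127.  -82.  -78.  -74.  -72.] [-51.  68.]
sp 145 203 [-134. -127. -119.  -87.  -78.] [-23.  68.]
sp 160 266 [-137. -128. -118. -102.  -83.] [-22.  68.]
sp 175 404 [-137. -125. -115. -105.  -87.] [-19.  67.]
sp 190 66 [-112. -100.  -95.  -91.  -89.] [-18.  68.]
sp 205 66 [-106. -102.  -98.  -95.  -92.] [-34.  68.]
sp 220 175 [-108. -102. -101.  -99.  -98.] [-54.  68.]
sp 235 416 [-112. -110. -108. -105.  -96.] [-62.  66.]
sp 250 87 [-96. -94. -91. -89. -85.] [-9. 11.]
```

Request:
step_arm --pt "0 0 -0.004 0 0 8 0" --pt "0 0 -0.004 0 0 8 0" --pt "0 0 -0.004 0 0 8 0" --pt "0 0 -0.004 0 0 8 0" --pt "0 0 -0.004 0 0 8 0" --pt "0 0 -0.004 0 0 8 0" --pt "0 0 -0.004 0 0 8 0" --pt "0 0 -0.004 0 0 8 0" --pt "0 0 -0.004 0 0 8 0" --pt "0 0 -0.004 0 0 8 0" --pt "0 0 0 0 0 8 0" --pt "0 0 0 0 0 0 0"

```text
time_s: 21.5
eef_pos: [601.4, -53.7, 295.5]
orientation: [0.002, 0.668, 0.744, 0.0]
ft_force: [0.6, 0.9, -0.1]
finger_gap: 0.1
finger_force: 0.0
```

```bash
cat >> h.py <<'E'
H=(-70,105.)
def tl(th,r,c,w=0):  # TCP in world for lid angle th (rad), tool y along +u, down
    d=np.array([np.cos(th),np.sin(th)]);n=np.array([-np.sin(th),np.cos(th)])
    q=np.array(H)+r*d+(6+c)*n
    return ju(q[0],q[1],w)
def ju(u,z,w=0,yaw=6):
    p=J+U*u+w*np.array([U[1],-U[0]]); return pose([p[0],p[1],z],yaw-90)
E
python3 - <<'E'
from h import *
T=tool();print(manip.get_obs()['joints'].round(2),T.round(2)[:3])
B=T.copy();B[:3,3]=[330,-150,310]
for B in (B,ju(-145,310),ju(-145,218)): print(B[:3,3].round(),delta(T,B));T=B
print(manip.get_obs()['finger_gap'])
E
```

```text
[-0.2   0.29  1.33 -0.    1.52 -0.31] [[-1.1000e-01  9.9000e-01  0.0000e+00  6.0142e+02]
 [ 9.9000e-01  1.1000e-01 -0.0000e+00 -5.3700e+01]
 [-0.0000e+00  0.0000e+00 -1.0000e+00  2.9551e+02]]
[ 330. -150.  310.] (array([ -66.5, -280.2,  -15.1]), array([-0., -0., -0.]))
[ 330. -304.  310.] (array([-153.2,  -16.8,    0.3]), array([0.1, 0.1, 0.2]))
[ 330. -304.  218.] (array([ 0.,  0., 92.]), array([ 0.,  0., -0.]))
0.13387921996416602
```

Request:
step_arm --pt "-0.0095 -0.04 -0.002 0 0 0 0" --pt "-0.0095 -0.04 -0.002 0 0 0 0" --pt "-0.0095 -0.04 -0.002 0 0 0 0" --pt "-0.0095 -0.04 -0.002 0 0 0 0" --pt "-0.0095 -0.04 -0.002 0 0 0 0" --pt "-0.0095 -0.04 -0.002 0 0 0 0" --pt "-0.0095 -0.04 -0.003 0 0 0 0" --pt "-0.0383 -0.0042 0 0 0 0 0" --pt "-0.0383 -0.0042 0 0 0 0 0" --pt "-0.0383 -0.0042 0 0 0 0 0" --pt "-0.0383 -0.0042 0 0 0 0 0" --pt "0 0 0 0 0 0 0"

```text
time_s: 22.7
eef_pos: [330.3, -308.3, 309.7]
orientation: [0.003, 0.668, 0.744, 0.0]
ft_force: [0.2, 0.5, 0.1]
finger_gap: -0.0
finger_force: 0.0
```

Request:
step_arm --pt "0 0 0.03 0 0 0 0" --pt "0 0 0.03 0 0 0 0" --pt "0 0 0.03 0 0 0 0" --pt "0 0 0 0 0 0 0"

```text
time_s: 23.1
eef_pos: [328.7, -300.9, 217.1]
orientation: [-0.002, 0.667, 0.745, 0.002]
ft_force: [0.2, -0.2, 0.6]
finger_gap: -0.0
finger_force: 0.0
```

```bash
python3 - <<'E'
from h import *
T=tool();print(manip.get_obs()['joints'].round(2),T.round(2)[:3])
print(delta(T,ju(-145,218)))
c=14.5;T=ju(-145,218)
for th in (1.8,1.6,1.4,1.2,1.0,.8,.6,.4,.3,.2,.1,.05):
    cc=(14.5*np.sin(th) if th<1.57 else 14.5)-4
    B=tl(th,118,cc);print(th,B[:3,3].round(0),delta(T,B)[0]);T=B
E
```

```text
[-0.9   0.09  1.78  0.    1.28 -1.01] [[-1.1000e-01  9.9000e-01 -0.0000e+00  3.2875e+02]
 [ 9.9000e-01  1.1000e-01  1.0000e-02 -3.0087e+02]
 [ 1.0000e-02 -0.0000e+00 -1.0000e+00  2.1705e+02]]
(array([-3.4,  0.7, -1. ]), array([-0. , -0.4,  0.3]))
1.8 [ 362. -301.  216.] [-0.  32.1  1.8]
1.6 [ 385. -298.  222.] [ 0.  22.9 -6.3]
1.4 [ 408. -296.  224.] [ 0.  23.9 -1.6]
1.2 [ 433. -293.  221.] [ 0.  24.3  3.4]
1.0 [ 456. -291.  212.] [-0.  23.5  8.6]
0.8 [ 477. -289.  198.] [-0.  21.5 13.7]
0.6 [ 496. -287.  180.] [ 0.  18.3 18.3]
0.4 [ 510. -285.  158.] [ 0.  14.1 22. ]
0.3 [ 515. -285.  146.] [ 0.   5.2 12.1]
0.2 [ 518. -284.  133.] [ 0.   3.8 12.6]
0.1 [ 521. -284.  120.] [ 0.   2.4 13. ]
0.05 [ 521. -284.  114.] [0.  0.7 6.6]
```

Request:
step_arm --pt "-0.003 0.016 0 0 0 0 0" --pt "0 0.016 0.001 0 0 0 0" --pt "0 0.0115 -0.003 0 0 0 0" --pt "0 0.0115 -0.003 0 0 0 0" --pt "0 0.012 -0.001 0 0 0 0" --pt "0 0.012 -0.001 0 0 0 0" --pt "0 0.012 0.0017 0 0 0 0" --pt "0 0.012 0.0017 0 0 0 0" --pt "0 0.012 0.0043 0 0 0 0" --pt "0 0.012 0.0043 0 0 0 0" --pt "0 0 0 0 0 0 0"

```text
time_s: 24.2
eef_pos: [459.9, -293.3, 216.2]
orientation: [0.003, 0.668, 0.745, 0.002]
ft_force: [0.2, 0.0, -0.4]
finger_gap: 0.2
finger_force: 0.0
```

```bash
python3 - <<'E'
from h import *
T=tool();print(T[:3,3].round(1),delta(T,tl(1.0,118,14.5*np.sin(1)-4)), manip.get_obs()['ft_force'])
b=grab('side');P=b['P'].reshape(-1,3);u=(P[:,:2]-J)@U;w=(P[:,:2]-J)@np.array([U[1],-U[0]]);z=P[:,2]
m=(w>50)&(w<75)&(z>110)&(z<260)&(u>-90)&(u<80)
for lo in range(110,260,15):
    t=m&(z>=lo)&(z<lo+15)
    if t.sum()>5:print(lo,t.sum(),np.percentile(u[t],[10,50,90]).round())
E
```

```text
[ 459.9 -293.3  216.2] (array([ 2.9, -3.7,  4.2]), array([0.4, 0.1, 0.2])) [ 0.23474592  0.01744811 -0.43990955]
110 85 [-74. -70. -66.]
125 98 [-64. -60. -56.]
140 90 [-54. -50. -47.]
155 105 [-45. -41. -37.]
170 101 [-35. -31. -27.]
185 104 [-26. -22. -18.]
200 106 [-17. -12.  -9.]
215 102 [-7. -3.  1.]
```

Request:
step_arm --pt "0.003 0.009 0.009 0 0 0 0" --pt "0 0.009 0.009 0 0 0 0" --pt "0 0.009 0.009 0 0 0 0" --pt "0 0.009 0.009 0 0 0 0" --pt "0 0.007 0.011 0 0 0 0" --pt "0 0.007 0.011 0 0 0 0" --pt "0 0.005 0.012 0 0 0 0" --pt "0 0.004 0.0125 0 0 0 0" --pt "0 0.001 0.006 0 0 0 0" --pt "0 0 0 0 0 0 0"

```text
time_s: 25.25
eef_pos: [517.0, -283.6, 127.3]
orientation: [0.001, 0.668, 0.744, 0.001]
ft_force: [-0.9, 0.2, 0.5]
finger_gap: 0.0
finger_force: 0.0
```

Request:
step_arm --pt "0 0.001 0.004 0 0 0 0" --pt "0 0 0.004 0 0 0 0" --pt "0 0 0 0 0 0 0"

```text
time_s: 25.55
eef_pos: [519.0, -284.4, 121.3]
orientation: [0.004, 0.668, 0.744, 0.001]
ft_force: [0.3, 0.2, 1.5]
finger_gap: -0.2
finger_force: 0.8
```

Request:
step_arm --pt "0 0 0.003 0 0 0 0" --pt "0 0 0.003 0 0 0 0" --pt "0 0 0 0 0 0 0"

```text
time_s: 25.85
eef_pos: [518.4, -284.4, 114.9]
orientation: [0.003, 0.668, 0.744, 0.001]
ft_force: [0.1, 0.0, -0.2]
finger_gap: 0.3
finger_force: 0.0
```

Request:
step_arm --pt "0 0 0.002 0 0 0 0" --pt "0 0 0.001 0 0 0 0" --pt "0 0 0 0 0 0 0"

```text
time_s: 26.15
eef_pos: [518.9, -284.9, 112.2]
orientation: [0.004, 0.668, 0.744, 0.001]
ft_force: [1.3, -1.7, 3.1]
finger_gap: 0.2
finger_force: 1.5
```

Request:
step_arm --pt "0 0 0.001 0 0 0 0" --pt "0 0 0.001 0 0 0 0" --pt "0 0 0 0 0 0 0"

```text
time_s: 26.45
eef_pos: [519.5, -285.3, 111.2]
orientation: [0.004, 0.668, 0.744, 0.001]
ft_force: [0.3, -0.4, 8.2]
finger_gap: 0.1
finger_force: 2.8
```

Request:
step_arm --pt "0 0 0.001 0 0 0 0" --pt "0 0 0.001 0 0 0 0" --pt "0 0 0 0 0 0 0"

```text
time_s: 26.75
eef_pos: [519.7, -285.3, 110.9]
orientation: [0.005, 0.668, 0.744, 0.001]
ft_force: [-1.1, 1.2, 17.1]
finger_gap: 0.1
finger_force: 4.7
```

Request:
step_arm --pt "0 0 0.001 0 0 0 0" --pt "0 0 0.0005 0 0 0 0" --pt "0 0 0 0 0 0 0"

```text
time_s: 27.05
eef_pos: [519.7, -285.3, 110.8]
orientation: [0.005, 0.668, 0.744, 0.001]
ft_force: [-3.7, 1.7, 23.4]
finger_gap: 0.3
finger_force: 7.4
```

Request:
step_arm --pt "0 0 -0.005 0 0 0 0" --pt "0 0 -0.03 0 0 0 0" --pt "0 0 -0.04 0 0 0 0" --pt "0 0 -0.04 0 0 0 0.085" --pt "0 -0.023 -0.02 0 0 0 0.085" --pt "0 -0.023 0 0 0 0 0.085" --pt "0 0 0 0 0 0 0.085"

```text
time_s: 27.75
eef_pos: [469.7, -288.7, 241.5]
orientation: [0.002, 0.668, 0.744, 0.001]
ft_force: [-0.0, -0.2, -0.3]
finger_gap: 58.2
finger_force: 0.0
```

```bash
python3 - <<'E'
from h import *
T=tool();o=manip.get_obs();print(T.round(2)[:3],o['joints'].round(2))
X=np.array([U[1],-U[0]])
for n in('wrist','side'):
    d=grab(n);P=d['P'].reshape(-1,3);u=(P[:,:2]-J)@U;w=(P[:,:2]-J)@X;z=P[:,2]
    m=(abs(w)<62)&(u>-60)&(u<64)&(z>95)&(z<140)&((abs(w)>32)|(abs(u)>32));
    if m.sum()<50: print(n,m.sum());continue
    for it in range(3):
        a=np.linalg.lstsq(np.c_[u[m],w[m],np.ones(m.sum())],z[m],rcond=None)[0];r=z-(a[0]*u+a[1]*w+a[2]);m&=abs(r)<4
    print(n,m.sum(),'lid plane',a.round(3))
    t=(z>136)&(z<170)&(abs(u)<45)&(abs(w)<45)
    if t.sum()>20:
        q=np.c_[u,w][t].astype(np.float32);r=cv2.minAreaRect(q);print('wings',t.sum(),r,np.percentile(z[t],[50,98]), cv2.fitLine(q,cv2.DIST_L2,0,.01,.01).ravel())
    if n=='wrist': cv2.imwrite('pics/k.png',d['image'][...,::-1])
E
```

```text
[[-1.1000e-01  9.9000e-01  0.0000e+00  4.6975e+02]
 [ 9.9000e-01  1.1000e-01 -0.0000e+00 -2.8870e+02]
 [-0.0000e+00  0.0000e+00 -1.0000e+00  2.4145e+02]] [-0.68  0.23  1.54  0.    1.36 -0.78]
wrist 16168 lid plane [-6.0000e-03  0.0000e+00  1.1068e+02]
wings 1708 ((-1.7241878509521484, -0.3688182830810547), (14.733860969543457, 53.88767623901367), 55.64265441894531) [154.3798716  157.10030793] [ 0.82709277 -0.5620654  -1.857225   -2.8363757 ]
side 2644 lid plane [-3.000e-03 -1.000e-02  1.118e+02]
wings 288 ((-1.5141487121582031, 1.4479637145996094), (14.169378280639648, 52.19446563720703), 54.91256332397461) [154.54345513 158.16603448] [ 0.8431169  -0.53773034 -3.485057    5.388496  ]
```

View pics/k.png

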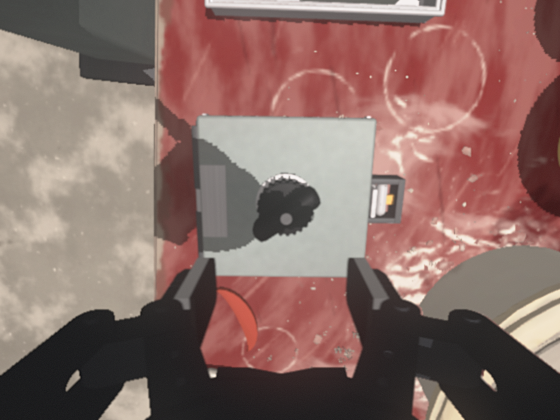

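The lid is fully shut (plane at z≈111, level) with its tongue in the catch at (385,200), and the cap sits at (286,207) with wings running from lower left to upper right.

Request:
step_arm --pt "0 0 0.01 0 0 8 0.085" --pt "0 0 0.01 0 0 8 0.085" --pt "0 0 0.01 0 0 8 0.085" --pt "0 0 0.01 0 0 8 0.085" --pt "0 0 0.01 0 0 8 0.085" --pt "0 0 0.01 0 0 8 0.085" --pt "0 0 0 0 0 8 0.085" --pt "0 0 0 0 0 0 0.085"

```text
time_s: 28.65
eef_pos: [473.0, -288.6, 179.6]
orientation: [0.001, 0.939, 0.344, 0.002]
ft_force: [-0.6, -0.3, 0.3]
finger_gap: 84.7
finger_force: 0.0
```

```bash
python3 - <<'E'
from h import *
T=tool();print(T[:3,3],manip.get_obs()['joints'].round(2))
d=grab('wrist');P=d['P'].reshape(-1,3);z=P[:,2]
t=(z>136)&(z<170)&(np.hypot(P[:,0]-472,P[:,1]+289)<35)
r=cv2.minAreaRect(P[t][:,:2].astype(np.float32));print(t.sum(),r)
B=pose((r[0][0],r[0][1],137),-140);print(delta(T,B))
E
```

```text
[ 472.97999529 -288.64495228  179.56367352] [-0.68  0.28  1.64  0.    1.22  0.19]
2535 ((472.9368896484375, -287.8887023925781), (52.78706741333008, 14.036458015441895), 40.345706939697266)
(array([ 0.3, -0.7, 42.6]), array([ 0.2, -0.2,  0.2]))
```

Centred and aligned; go down, grip and turn.

Request:
step_arm --pt "0 -0.0005 0.015 0 0 0 0.085" --pt "0 0 0.015 0 0 0 0.06" --pt "0 0 0.0125 0 0 0 0.045" --pt "0 0 0 0 0 0 0.03" --pt "0 0 0 0 0 0 0" --pt "0 0 0 0 0 0 0" --pt "0 0 0 0 0 0 0" --pt "0 0 0 0 0 0 0" --squeeze 50

```text
time_s: 29.5
eef_pos: [473.1, -289.4, 139.4]
orientation: [0.003, 0.939, 0.344, 0.003]
ft_force: [1.5, 0.0, 1.4]
finger_gap: 12.9
finger_force: 52.7
```

Request:
step_arm --pt "0 0 0 0 0 6 0" --pt "0 0 0 0 0 6 0" --pt "0 0 0 0 0 6 0" --pt "0 0 0 0 0 6 0" --pt "0 0 0 0 0 6 0"

```text
time_s: 30.0
eef_pos: [473.1, -289.3, 139.4]
orientation: [0.002, 0.996, 0.087, 0.004]
ft_force: [1.9, -0.6, 1.0]
finger_gap: 12.6
finger_force: 52.8
```

```bash
python3 - <<'E'
from h import *
o=manip.get_obs();print(o['joints'].round(2),o['ft_force'],o['ft_torque'],o['finger_gap'],o['finger_force'],o['eef_pos'])
E
```

```text
[-0.68  0.31  1.7   0.    1.13  0.72] [ 1.90838188 -0.59144829  1.04064844] [-0.02437195 -0.13925726  0.03244287] 12.622841760338309 52.78747916221619 [ 473.06465189 -289.33961297  139.42360465]
```

Request:
step_arm --pt "0 0 0 0 0 6 0" --pt "0 0 0 0 0 6 0" --pt "0 0 0 0 0 6 0" --pt "0 0 0 0 0 6 0" --pt "0 0 0 0 0 6 0" --pt "0 0 0 0 0 6 0" --pt "0 0 0 0 0 6 0" --pt "0 0 0 0 0 6 0"

```text
time_s: 30.8
eef_pos: [473.1, -289.3, 139.4]
orientation: [0.0, 0.945, -0.326, 0.004]
ft_force: [0.3, 0.3, 1.6]
finger_gap: 12.9
finger_force: 52.8
```

```bash
python3 - <<'E'
from h import *
o=manip.get_obs();print(o['joints'].round(2),o['ft_force'],o['ft_torque'],o['finger_gap'],o['finger_force'],o['eef_pos'])
E
```

```text
[-0.68  0.31  1.7   0.    1.13  1.56] [0.32656304 0.344237   1.60773389] [-0.03629245 -0.04095031  0.02708473] 12.901219066269643 52.79623746871948 [ 473.09952983 -289.2568689   139.4362752 ]
```

Request:
step_arm --pt "0 0 0 0 0 6 0" --pt "0 0 0 0 0 6 0" --pt "0 0 0 0 0 6 0" --pt "0 0 0 0 0 6 0" --pt "0 0 0 0 0 6 0"

```text
time_s: 31.3
eef_pos: [473.2, -289.2, 139.4]
orientation: [-0.001, 0.829, -0.559, 0.004]
ft_force: [0.6, 0.2, 1.5]
finger_gap: 12.4
finger_force: 52.8
```

```bash
python3 - <<'E'
from h import *
o=manip.get_obs();print(o['joints'].round(2),o['ft_force'],o['ft_torque'],o['finger_gap'],o['finger_force'],o['eef_pos'])
E
```

```text
[-0.68  0.31  1.7   0.    1.13  2.08] [0.64137677 0.17265347 1.46318508] [ 0.00525143 -0.09950248  0.16285267] 12.41730233819364 52.797954082489014 [ 473.16165817 -289.22586207  139.43696739]
```

Request:
step_arm --pt "0 0 0 0 0 6 0" --pt "0 0 0 0 0 6 0" --pt "0 0 0 0 0 6 0" --pt "0 0 0 0 0 6 0"

```text
time_s: 31.7
eef_pos: [473.2, -289.2, 139.4]
orientation: [0.002, -0.694, 0.72, -0.004]
ft_force: [2.1, 0.3, 1.2]
finger_gap: 13.0
finger_force: 52.8
```

```bash
python3 - <<'E'
from h import *
o=manip.get_obs();print(o['joints'].round(2),o['ft_force'],o['ft_torque'],o['finger_gap'],o['finger_force'],o['eef_pos'])
E
```

```text
[-0.68  0.31  1.7   0.    1.13  2.5 ] [2.08651531 0.26146296 1.21067347] [ 0.01599443 -0.10652778  0.16997437] 13.00860426136763 52.78883099555969 [ 473.18350017 -289.17710256  139.42029625]
```

Torque rose from 0.03 to 0.17 N m near j6≈1.6 and the cap then slipped about 50°; release and retreat.

Request:
step_arm --pt "0 0 0 0 0 0 0.03" --pt "0 0 0 0 0 0 0.06" --pt "0 0 0 0 0 0 0.06" --pt "0 0 0 0 0 0 0.06" --pt "0 0 -0.02 0 0 0 0.06" --pt "0 0 -0.04 0 0 0 0.06" --pt "0 0 -0.04 0 0 0 0.06" --pt "0 0 -0.04 0 0 0 0.06" --pt "0 0 -0.04 0 0 0 0.06" --pt "0 0 0 0 0 0 0.06"

```text
time_s: 32.7
eef_pos: [473.5, -290.2, 324.9]
orientation: [0.002, -0.696, 0.718, -0.009]
ft_force: [1.0, -0.5, 0.2]
finger_gap: 59.7
finger_force: 0.0
```

```bash
python3 - <<'E'
from h import *
T=tool();print(T[:3,3])
X=np.array([U[1],-U[0]]);ut=np.array([np.cos(.0768),np.sin(.0768)]);nt=np.array([-ut[1],ut[0]])
for n in('wrist','side','top'):
    d=grab(n);P=d['P'].reshape(-1,3);u=(P[:,:2]-J)@U;w=(P[:,:2]-J)@X;z=P[:,2]
    hs=cv2.cvtColor(d['image'],cv2.COLOR_RGB2HSV).reshape(-1,3);I=d['image'].reshape(-1,3)
    m=(abs(w)<62)&(u>-60)&(u<64)&(z>95)&(z<140)&((abs(w)>32)|(abs(u)>32))
    if m.sum()>50:
        for it in range(3):
            a=np.linalg.lstsq(np.c_[u[m],w[m],np.ones(m.sum())],z[m],rcond=None)[0];m&=abs(z-(a[0]*u+a[1]*w+a[2]))<4
        print(n,'lid',a.round(3))
    a=(P[:,:2]-[487,-63])@ut;b=(P[:,:2]-[487,-63])@nt
    m=(hs[:,0]<25)&(hs[:,1]>60)&(z>52)&(z<85)&(a>40)&(a<200)&(abs(b)<55)
    if m.sum()>10:
        l=cv2.fitLine(np.c_[a[m],b[m]].astype(np.float32),cv2.DIST_L2,0,.01,.01).ravel();print(n,'handle in tray frame',m.sum(),a[m].min().round(),a[m].max().round(),np.median(b[m]).round(1),l[:2],np.median(z[m]))
    m=(a>-90)&(a<90)&(abs(b)<48)&(z>25)&(z<34)&(I.min(1)>200); print(n,'whites',m.sum())
    m=(z>50)&(z<72)&(abs(b)<60)&(a>55)&(a<90); 
    if m.sum()>5: print('backwall',m.sum(),np.median(a[m]),b[m].min(),b[m].max())
E
```

```text
[ 473.54203733 -290.18255929  324.94811937]
wrist lid [-6.00000e-03 -1.00000e-03  1.10681e+02]
wrist handle in tray frame 409 77.0 108.0 -7.0 [ 0.9942194  -0.10736734] 74.95243538286286
wrist whites 0
backwall 402 67.24177141688037 -49.64847790917847 39.37377420896457
side lid [-3.00000e-03 -1.00000e-02  1.11773e+02]
side handle in tray frame 326 67.0 162.0 -8.2 [ 0.99813384 -0.06106441] 75.40296835912926
side whites 0
backwall 160 68.52456583930334 -51.80248980328899 49.515708663390754
top lid [-9.00000e-03 -2.00000e-03  1.10808e+02]
top whites 1
```

```bash
python3 -c "
from station import manip; print(manip.close_job())"
```

```text
the job is handed in; nothing more can be done
None
```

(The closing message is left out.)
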